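Find the slack corner of a deck chassis and press its shim flat

TASK

One of the four corners of the silver deck chassis plate on the clamp bed is slack. Press firmly down on the plate's corners one after another with the fingertips until one clearly gives way, then press the bent shim tail beside that corner fully flat. Leave the other three shims standing, do not lift or shift the plate, and leave everything else where it is.

Things in the scene. Friction and masses are not known exactly. Their poses are not given: they have to be found in the camera images.
- chassis: Silver deck plate, 140 (x) x 170 (y) x 5 mm, loose on four feet on a fixed clamp bed (190 x 280 x 20 mm high). Origin: centre of its underside, 32 mm above the counter (top at 37 mm). x points away from the robot, y to its left; near/far/left/right mean -x/+x/+y/-y. Jaws (to 45 mm high) and pins stand at mid-edge. Parts on it stay within 45 mm of its centre; corners are bare.
- corner_near_left (a point): Point on the top of the chassis plate at its near left (-x +y) corner, above the foot there, 55 mm (x) and 60 mm (y) from the plate's centre: press here. A sound corner yields under 1.5 mm at 20 N; at the one slack corner the plate goes down about 5 mm (once the push passes about 8 N) and that foot stays down.
- corner_near_right (a point): Point on the top of the chassis plate at its near right (-x -y) corner, above the foot there, 55 mm (x) and 60 mm (y) from the plate's centre: press here. A sound corner yields under 1.5 mm at 20 N; at the one slack corner the plate goes down about 5 mm (once the push passes about 8 N) and that foot stays down.
- corner_far_left (a point): Point on the top of the chassis plate at its far left (+x +y) corner, above the foot there, 55 mm (x) and 60 mm (y) from the plate's centre: press here. A sound corner yields under 1.5 mm at 20 N; at the one slack corner the plate goes down about 5 mm (once the push passes about 8 N) and that foot stays down.
- corner_far_right (a point): Point on the top of the chassis plate at its far right (+x -y) corner, above the foot there, 55 mm (x) and 60 mm (y) from the plate's centre: press here. A sound corner yields under 1.5 mm at 20 N; at the one slack corner the plate goes down about 5 mm (once the push passes about 8 N) and that foot stays down.
- shim_near_left (a joint): Angle (rad) of the bent brass shim leaf at the near left corner: about 0 = tail standing up (20 degrees), 0.35 = pressed flat against its stand. It stays where it is left; pressing its tail down takes about 5 N. Its inner tongue then comes up under the plate.
- tail_near_left (a point): Point on the top face of that shim's tail, where to press it. The tail is 18 mm wide, 35 mm long and slopes up and outwards along the plate's y; this point is 24 mm from the pivot, 36 mm outside the plate's edge, 60 mm further out than the corner point, and 39 mm above the counter (up) to 31 mm (flat).
- shim_near_right (a joint): Angle (rad) of the bent brass shim leaf at the near right corner: about 0 = tail standing up (20 degrees), 0.35 = pressed flat against its stand. It stays where it is left; pressing its tail down takes about 5 N. Its inner tongue then comes up under the plate.
- tail_near_right (a point): Point on the top face of that shim's tail, where to press it. The tail is 18 mm wide, 35 mm long and slopes up and outwards along the plate's y; this point is 24 mm from the pivot, 36 mm outside the plate's edge, 60 mm further out than the corner point, and 39 mm above the counter (up) to 31 mm (flat).
- shim_far_left (a joint): Angle (rad) of the bent brass shim leaf at the far left corner: about 0 = tail standing up (20 degrees), 0.35 = pressed flat against its stand. It stays where it is left; pressing its tail down takes about 5 N. Its inner tongue then comes up under the plate.
- tail_far_left (a point): Point on the top face of that shim's tail, where to press it. The tail is 18 mm wide, 35 mm long and slopes up and outwards along the plate's y; this point is 24 mm from the pivot, 36 mm outside the plate's edge, 60 mm further out than the corner point, and 39 mm above the counter (up) to 31 mm (flat).
- shim_far_right (a joint): Angle (rad) of the bent brass shim leaf at the far right corner: about 0 = tail standing up (20 degrees), 0.35 = pressed flat against its stand. It stays where it is left; pressing its tail down takes about 5 N. Its inner tongue then comes up under the plate.
- tail_far_right (a point): Point on the top face of that shim's tail, where to press it. The tail is 18 mm wide, 35 mm long and slopes up and outwards along the plate's y; this point is 24 mm from the pivot, 36 mm outside the plate's edge, 60 mm further out than the corner point, and 39 mm above the counter (up) to 31 mm (flat).
- foot_a_top (a point): Centre of the top of one of the four alike steel feet (18 mm across) hidden under the plate's corners, 32 mm above the counter. Which foot stands at which corner, and so which corner is slack, changes from run to run; only one foot is slack, and it shows only when pressed.
- foot_b_top (a point): Centre of the top of one of the four alike steel feet (18 mm across) hidden under the plate's corners, 32 mm above the counter. Which foot stands at which corner, and so which corner is slack, changes from run to run; only one foot is slack, and it shows only when pressed.
- foot_c_top (a point): Centre of the top of one of the four alike steel feet (18 mm across) hidden under the plate's corners, 32 mm above the counter. Which foot stands at which corner, and so which corner is slack, changes from run to run; only one foot is slack, and it shows only when pressed.
- foot_d_top (a point): Centre of the top of one of the four alike steel feet (18 mm across) hidden under the plate's corners, 32 mm above the counter. Which foot stands at which corner, and so which corner is slack, changes from run to run; only one foot is slack, and it shows only when pressed.
- roller: Rubber pinch roller, 19 mm across, 18 mm high, standing on the bed between the two left shims; loose bystander, leave alone. Origin at its underside.
- gauge: Brass stepped head-height gauge, 22 x 18 x 24 mm, on the bed between the two right shims; loose bystander, leave alone. Origin at its underside.
- motor: Black reel motor, 36 mm across, 37 mm high, left of the bed; loose bystander, leave alone. Origin at its underside.
- window: Clear acrylic tape window, 60 x 100 x 7 mm, lying right of the bed; loose bystander, leave alone. Origin at its underside.
- driver: Black-handled screwdriver, 160 mm long, lying beyond the bed; loose bystander, leave alone.
- reel_hub: White reel hub, 26 mm across, 16 mm high, on the robot's side of the bed; loose bystander, leave alone. Origin at its underside.
- screw_jar: Small jar, 40 mm across, 45 mm high, right of and beyond the bed; loose bystander, leave alone. Origin at its underside.
There are look-alikes about, which are no part of the job. Of the things shaped like the chassis, the silver one is meant.

How it is judged:
By the outcome, as a careful person would: the job done as asked, in the order asked, and still so for the second after the job is handed in, with the robot touching nothing.
It also fails if it takes over 48 s, if anything falls off the work surface, if the arm or the gripper's body presses on something with over 40 N, if the wrist force passes 120 N, or if a joint passes its speed limit or range.

ROBOT

A 6-joint arm with a two-finger parallel gripper is mounted at the origin on the work surface. World frame = base frame: x ahead of the robot, y to its left, z up, the work surface at z = 0. Lengths are in m, angles in degrees, forces in N, time in s.
With the tool pointing down it reaches from about 0.4 to 0.825 m from the base axis. Payload 7 kg.
Tool frame: the origin (TCP) lies between the finger pads; the fingertips stand 19 mm ahead of it and the grasp point (between the pads) is the TCP (r.tip_extent is the distance from the TCP to the fingertips, in m); z points along the fingers, y is the direction in which the jaws open and shut (so a half turn about z gives the same grasp; the last joint's range is limited). The gripper opens to 88 mm and grips with 3 to 60 N. Pads are 19 mm wide; open, the fingers measure 130 mm over their backs; the gripper's body (78 mm by 193 mm) begins 47 mm behind the grasp point.
Start: joints at [-52.649, 20.546, 0.682, 0, -70.136, -16.507], TCP at [0.24, -0.631, 0.246] pointing down, gripper open.
Joint ranges: [-176.03, 176.03], [-82.01, 121.73], [-58.28, 71.71], [-173.87, 95.51], [-174.79, -0.11], [-173.66, 173.66]. Speed limits (degrees/s): [136.94, 136.94, 172.46, 180, 180, 180].

INTERFACE

Orientations are given as [roll, pitch, yaw] about the fixed x, y, z axes, in that order (R = Rz(yaw) Ry(pitch) Rx(roll)).
In Python, from plant import r, capture, workorder, spotter gives the robot as it stands.
- The arm moves only by the tool step_arm, never from a script. Its argument "motion" is a list of rows, each a list of 5 numbers: the finger opening in m, from 0 to 0.0876, then the shift along the tool's x, y, z in m, then the turn about the tool's z in rad. In form: [[grip, dx, dy, dz, roll], ...]. A call has 1 to 5 rows; each row is the pose to reach, as a shift and turn from the pose commanded when the call began, along the tool's axes at that moment; what a row does not reach only later rows make up. A row lasts 1/8 s, in which the tool goes at most 62.5 mm and 10.7 degrees, less where a joint would pass 70% of its speed; a pose out of reach is approached as far as the arm can. A call with a gripper value outside its range is refused whole. The fingers move at their own pace and stop on an object; "newtons" is the grip in N (left out, the last holds). Time passes only in rows, so rows that repeat a pose let the fingers close. It gives the time, the measured TCP pose, the force and the opening at its end, in the units of the state.
- r.get_state(): the state, without advancing time (a new reading comes with each control period).
- capture(name): name is "scene" or "top"; returns a dict with "image" (480x640x3 uint8, red, green, blue), "z_map" (480x640 float32, m along the optical axis (not along the pixel's ray), 0 where there is no reading), "fx", "fy", "cx", "cy" (pixels), "D" ([k1, k2, p1, p2, k3] as OpenCV has them; the pictures are not rectified), "pose" (4x4, takes a point from camera to world coordinates). Camera axes: x right, y down, z forward; pixel columns grow to the right and rows downward; lengths in m; the calibration is good to about 2 mm. A picture is of the moment at which its call begins.
- workorder.close_job(): hands the job in, once; it reports no verdict.
Trained networks look in the newest picture that a camera, given by its name, has taken for a name from the list of things; names that differ only in an ending like _2 or _b are one class to them, and where a whole thing is asked for, a point or a joint stands for the part that bears it (a point fixed in the world has none). Each returns a list of dicts, best first, with "p" (0 to 1); they miss things now and then, are a little off and sometimes report something else, mostly with a low value. They report only what shows in the picture. A call takes as long as a camera call. They do not tell look-alikes from the thing itself.
- spotter.regions_of(camera, label): "mask" (480x640 bool, what is visible of it).
- spotter.tip_of(camera, label): "location" ([x, y, z] in m, in world coordinates, good to about 4 mm: a listed point, or the origin of a listed thing).
The state is a dict: "time_s": time; "joints": joint angles; "qd": joint speeds; "joint_torque": joint torques, N m; "tcp_pos": TCP position; "eef_rot": TCP orientation; "contact_force": force on the tool from outside, world axes, zero at the start; "moment": the same for the moment, N m; "gripper_width": finger opening in m.
Only numpy, scipy, OpenCV 4.12 (cv2) and the standard library are available. Lean on these libraries where they do the work, as an engineer would, in place of code of your own. Each camera call takes 0.05 s, during which the arm holds its last target.

## Working session

There is one attempt and no reset: what is moved stays moved. The work goes in short steps, Python scripts to look and compute and a tool call to move; the robot and the scene stay as the last step left them, time stands still between calls to the robot, and variables do not carry over. Pictures are saved under pics/ and viewed, and the job is handed in when it is done.

Besides the shell and the picture viewer there is one more tool, called as name([rows], argument=value, ...), one row to a line, values as JSON. step_arm: Moves the arm, as the interface text tells. Its arguments: {"type":"object","properties":{"motion":{"type":"array","items":{"type":"array","items":{"type":"number"}}},"newtons":{"type":"number"}},"required":["motion"]}

```bash
mkdir -p pics
python3 - <<'E'
from plant import r,capture,spotter
import cv2,numpy as np
for n in ("scene","top"):
    c=capture(n); cv2.imwrite(f"pics/{n}0.png",c["image"][...,::-1]); print(n,np.round(c["pose"],3).tolist(),c["fx"],c["D"])
    for l in ["chassis","corner_near_left","corner_near_right","corner_far_left","corner_far_right","tail_near_left","tail_near_right","tail_far_left","tail_far_right"]:
        print(l,[(round(d["p"],2),np.round(d["location"],3).tolist()) for d in spotter.tip_of(n,l)][:4])
s=r.get_state();print(s)
E
```

```text
scene [[-0.566, 0.489, -0.663, 1.108], [0.824, 0.347, -0.448, 0.42], [0.011, -0.8, -0.6, 0.602], [0.0, 0.0, 0.0, 1.0]] 488.0646229553715 [0.01444018 0.         0.         0.         0.        ]
chassis [(0.7, [0.572, -0.117, 0.033]), (0.7, [0.248, -0.262, 0.002]), (0.65, [0.408, 0.177, -0.001]), (0.33, [0.493, -0.009, 0.036])]
corner_near_left [(0.76, [0.322, -0.232, 0.005]), (0.76, [0.389, 0.257, 0.002]), (0.63, [0.506, -0.072, 0.035])]
corner_near_right [(0.74, [0.532, -0.185, 0.038]), (0.67, [0.328, 0.15, 0.004]), (0.6, [0.211, -0.184, -0.002]), (0.43, [0.501, -0.068, 0.037])]
corner_far_left [(0.67, [0.281, -0.333, 0.005]), (0.64, [0.487, 0.2, 0.006]), (0.58, [0.615, -0.047, 0.036]), (0.36, [0.494, -0.009, 0.038])]
corner_far_right [(0.98, [0.165, -0.285, 0.004]), (0.62, [0.642, -0.158, 0.041]), (0.58, [0.425, 0.098, 0.005])]
tail_near_left [(0.65, [0.492, -0.01, 0.038])]
tail_near_right [(0.68, [0.75, -0.272, 0.0]), (0.45, [0.543, -0.243, 0.036])]
tail_far_left [(0.68, [0.601, 0.016, 0.039])]
tail_far_right [(0.55, [0.652, -0.216, 0.037])]
top [[-0.002, -0.996, 0.093, 0.411], [-
[... 898 characters left out ...]
), (0.44, [0.504, -0.065, 0.036])]
{'time_s': 1.0, 'joints': array([-5.26487315e+01,  2.05444058e+01,  6.82717344e-01, -7.05500905e-04,
       -7.01342946e+01, -1.65068718e+01]), 'qd': array([-0.02880925, -0.03193759,  0.0108246 , -0.00419205,  0.06618821,
        0.02462536]), 'joint_torque': array([ 6.77161297e-04, -5.82396412e+01,  2.93308461e+01,  7.00246587e+00,
        1.25625398e-02, -6.39288533e-05]), 'tcp_pos': array([ 0.24017283, -0.63081701,  0.24558687]), 'eef_rot': array([-1.79996337e+02,  1.77750596e-03, -1.59155843e+02]), 'contact_force': array([0.33356966, 0.0785839 , 0.37572226]), 'moment': array([-0.00137641, -0.01414905,  0.01781743]), 'gripper_width': 0.08778985443297158}
```

View pics/scene0.png

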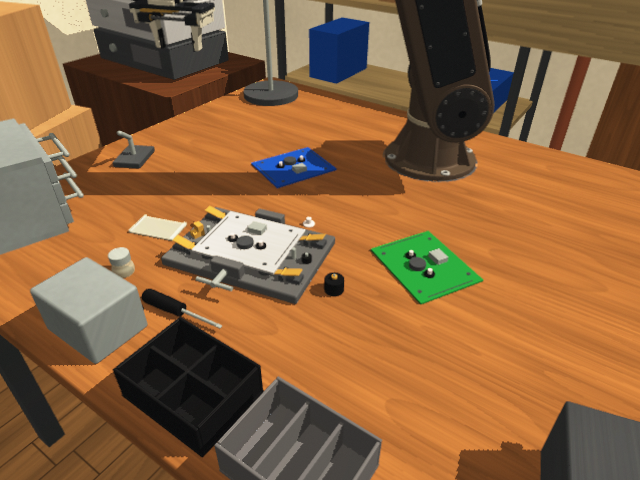

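View pics/top0.png

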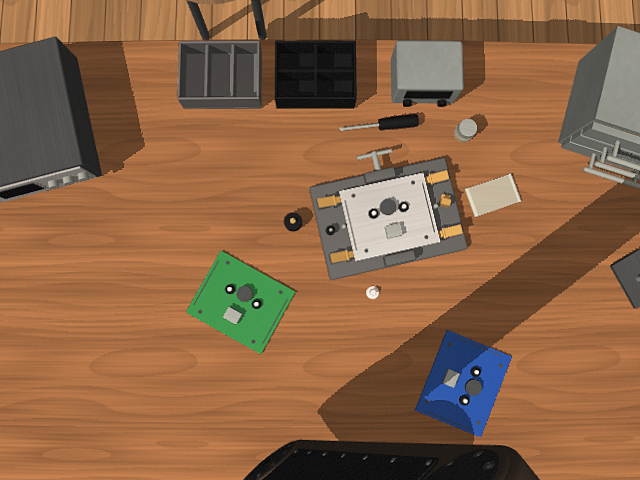

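The top picture shows three plates: silver at (388,215), green at (242,302) and blue at (463,383). By the description, the silver one on the clamp bed is meant. I'll fit its pose and check it in a crop.

```bash
cat > h.py <<'E'
import numpy as np,cv2
def proj(c,P):
    M=np.linalg.inv(c["pose"]); K=np.array([[c["fx"],0,c["cx"]],[0,c["fy"],c["cy"]],[0,0,1]])
    return cv2.projectPoints(np.asarray(P,float),cv2.Rodrigues(M[:3,:3])[0],M[:3,3],K,np.asarray(c["D"],float))[0][:,0]
def world(c,mask):
    K=np.array([[c["fx"],0,c["cx"]],[0,c["fy"],c["cy"]],[0,0,1]])
    v,u=np.nonzero(mask&(c["z_map"]>0)); z=c["z_map"][v,u]
    n=cv2.undistortPoints(np.stack([u,v],1).astype(float)[:,None],K,np.asarray(c["D"],float))[:,0]
    P=np.c_[n*z[:,None],z]; return P@c["pose"][:3,:3].T+c["pose"][:3,3],u,v
E
python3 - <<'E'
from h import *; from plant import capture,spotter
loc={}
for n in ("scene","top"):
    c=capture(n)
    for l,x,y in [("corner_near_left",-55,60),("corner_near_right",-55,-60),("corner_far_left",55,60),("corner_far_right",55,-60),("tail_near_left",-55,120.5),("tail_near_right",-55,-120.5),("tail_far_left",55,120.5),("tail_far_right",55,-120.5)]:
        for d in spotter.tip_of(n,l):
            loc.setdefault((l,x,y),[]).append(d["location"])
c0=np.array([.57,-.114]);th=np.radians(13)
for it in range(3):
    A=[];B=[]
    R=np.array([[np.cos(th),-np.sin(th)],[np.sin(th),np.cos(th)]])
    for (l,x,y),L in loc.items():
        for p in L:
            q=np.array([x,y])/1e3
            if np.linalg.norm(c0+R@q-np.array(p)[:2])<.015: A.append(q);B.append(p[:2])
    A=np.array(A);B=np.array(B);a=A.mean(0);b=B.mean(0)
    U,S,V=np.linalg.svd((A-a).T@(B-b)); R=V.T@U.T; th=np.arctan2(R[1,0],R[0,0]); c0=b-R@a
    print(len(A),c0,np.degrees(th),np.sqrt(((A@R.T+c0-B)**2).sum(1).mean()))
# depth of plate
for n in ("top","scene"):
    c=capture(n)
    W,u,v=world(c,np.ones((480,640),bool)); d=(W[:,:2]-c0)@R
    col=c["image"][v,u].astype(int)
    m=(abs(W[:,2]-.037)<.004)&(abs(d[:,0])<.08)&(abs(d[:,1])<.095)&(col.min(1)>120)&(np.ptp(col,axis=1)<40)
    r=cv2.minAreaRect((W[m,:2]*1000).astype(np.float32)); print(n,m.sum(),r, np.median(W[m,2]))
    P=[[*(c0+R@np.array([x,y])/1e3),.037] for x in(-55,55) for y in(-60,60)]+[[*(c0+R@np.array([x,y])/1e3),.039] for x in(-55,55) for y in(-120.5,120.5)]+[[*(c0+R@np.array([x,y])/1e3),.037] for x in(-70,70) for y in(-85,85)]
    px=proj(c,P); im=c["image"][...,::-1].copy()
    x0,y0=px.min(0).astype(int)-20; x1,y1=px.max(0).astype(int)+20
    s=min(800/(x1-x0),600/(y1-y0)); im=cv2.resize(im[y0:y1,x0:x1],None,fx=s,fy=s)
    for i,p in enumerate(px): cv2.circle(im,tuple(((p+.5-[x0,y0])*s).astype(int)),4,[(0,0,255),(255,0,255),(0,255,0)][i//4],-1)
    cv2.imwrite(f"pics/c_{n}.png",im)
E
```

```text
16 [ 0.57269375 -0.1138875 ] 12.256857349046278 0.0029135396821250307
16 [ 0.57269375 -0.1138875 ] 12.256857349046278 0.0029135396821250307
16 [ 0.57269375 -0.1138875 ] 12.256857349046278 0.0029135396821250307
top 4886 ((573.0543823242188, -114.55320739746094), (140.12152099609375, 188.5048065185547), 12.629748344421387) 0.03752487148987149
scene 3395 ((572.77294921875, -113.04283905029297), (142.2381134033203, 188.16273498535156), 12.594380378723145) 0.03662609658986571
```

View pics/c_top.png

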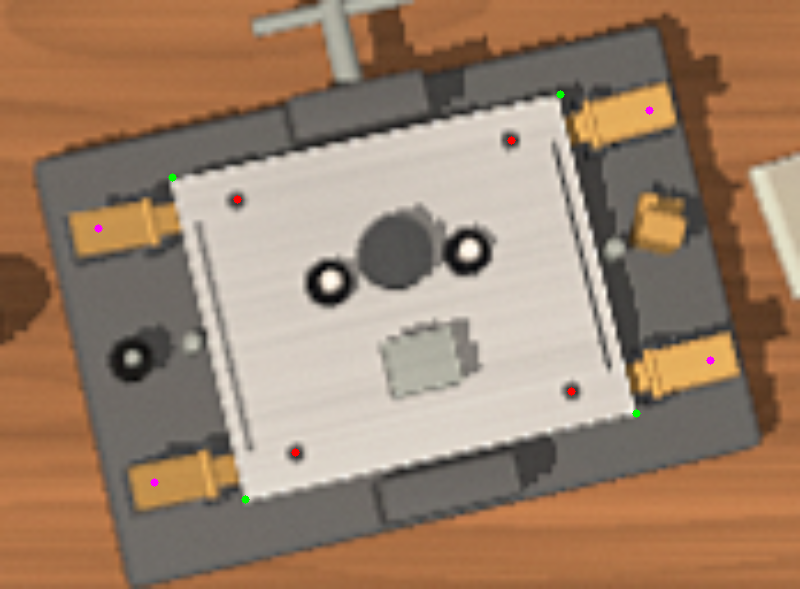

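View pics/c_scene.png

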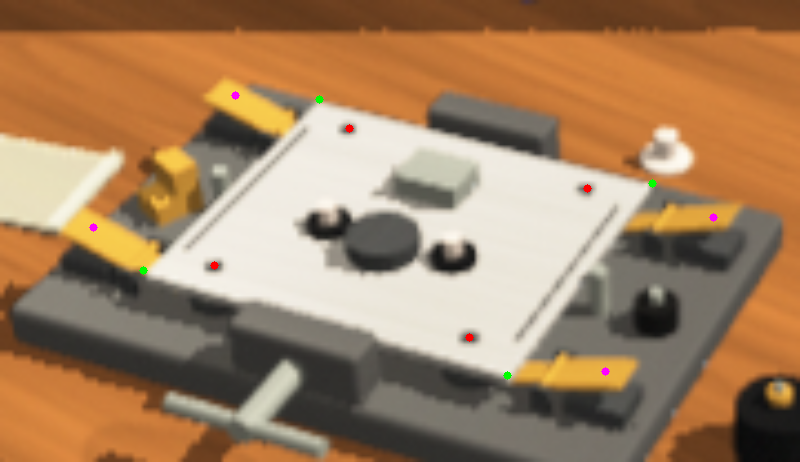

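Silver plate confirmed. In the crop the red dots sit on the corner marks and the magenta dots on the tails. The centre is about (0.573, -0.114) and the yaw about 12.4°. Next I'll work out the moves.

```bash
cat > go.py <<'E'
import numpy as np,sys
from plant import r
s=r.get_state(); th=np.radians(12.4); c0=np.array([.5728,-.114])
R=np.array([[np.cos(th),-np.sin(th)],[np.sin(th),np.cos(th)]])
psi=np.radians(s["eef_rot"][2]); p=s["tcp_pos"]
print("t",round(s["time_s"],2),"tcp",p.round(4),"rot",s["eef_rot"].round(2),"F",s["contact_force"].round(1),"plate xy",((p[:2]-c0)@R*1e3).round(1))
for n,x,y in [("NR",-55,-60),("NL",-55,60),("FL",55,60),("FR",55,-60),("tNR",-55,-122),("tNL",-55,122),("tFL",55,122),("tFR",55,-122)]:
    d=c0+R@np.array([x,y])/1e3-p[:2]
    print(n,"dx %.4f dy %.4f"%(d@[np.cos(psi),np.sin(psi)],d@[np.sin(psi),-np.cos(psi)]))
print("roll",((psi-np.radians(-167.6)+np.pi)%(2*np.pi)-np.pi).round(4))
E
python3 go.py
```

```text
t 2.0 tcp [ 0.2401 -0.6308  0.2456] rot [ 180.      0.   -159.16] F [-0.3 -0.1  0.1] plate xy [-435.9 -433.3]
NR dx -0.4316 dy 0.3134
NL dx -0.4492 dy 0.4321
FL dx -0.5580 dy 0.4159
FR dx -0.5404 dy 0.2972
tNR dx -0.4225 dy 0.2520
tNL dx -0.4583 dy 0.4934
tFL dx -0.5671 dy 0.4772
tFR dx -0.5313 dy 0.2359
roll 0.1473
```

step_arm([
  [0, -0.05, 0.036, 0, 0.07],
  [0, -0.1, 0.072, 0, 0.147],
  [0, -0.15, 0.109, 0, 0.147],
  [0, -0.2, 0.145, 0, 0.147],
  [0, -0.25, 0.181, 0, 0.147],
], newtons=20)

```text
time_s: 2.62
tcp_pos: [0.4103, -0.371, 0.2459]
eef_rot: [-180.0, 0.0, -167.6]
contact_force: [1.1, -0.9, -0.4]
gripper_width: 0.0431
```

```bash
python3 go.py
```

```text
t 2.62 tcp [ 0.4103 -0.371   0.2459] rot [-1.7997e+02  4.0000e-02 -1.6758e+02] F [ 1.1 -0.9 -0.4] plate xy [-213.9 -216.1]
NR dx -0.1590 dy 0.1560
NL dx -0.1590 dy 0.2760
FL dx -0.2690 dy 0.2760
FR dx -0.2690 dy 0.1560
tNR dx -0.1590 dy 0.0940
tNL dx -0.1590 dy 0.3380
tFL dx -0.2690 dy 0.3380
tFR dx -0.2690 dy 0.0940
roll 0.0003
```

step_arm([
  [0, -0.04, 0.04, 0.03, 0],
  [0, -0.08, 0.08, 0.06, 0],
  [0, -0.12, 0.12, 0.1, 0],
  [0, -0.159, 0.156, 0.14, 0],
  [0, -0.159, 0.156, 0.165, 0],
])

```text
time_s: 3.25
tcp_pos: [0.5328, -0.1838, 0.0796]
eef_rot: [-180.0, 0.1, -167.4]
contact_force: [0.1, 0.3, -0.2]
gripper_width: 0.0005
```

```bash
python3 go.py
python3 - <<'E'
from plant import capture; import cv2
cv2.imwrite("pics/s1.png",cv2.resize(capture("scene")["image"][150:350,100:400,::-1],None,fx=2.6,fy=2.6))
E
```

```text
t 3.25 tcp [ 0.5328 -0.1838  0.0796] rot [-1.7998e+02  5.0000e-02 -1.6740e+02] F [ 0.1  0.3 -0.2] plate xy [-54.  -59.6]
NR dx 0.0010 dy -0.0004
NL dx 0.0006 dy 0.1196
FL dx -0.1094 dy 0.1192
FR dx -0.1090 dy -0.0008
tNR dx 0.0012 dy -0.0624
tNL dx 0.0004 dy 0.1816
tFL dx -0.1096 dy 0.1812
tFR dx -0.1088 dy -0.0628
roll 0.0035
```

View pics/s1.png

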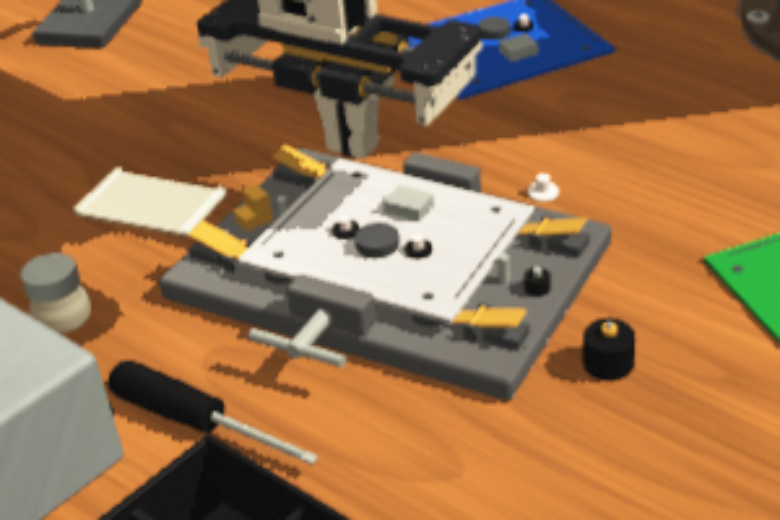

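The closed fingers hang over the near right corner at (350,150) with clear space around them. I'll press down.

step_arm([
  [0, 0.001, 0, 0.012, 0],
  [0, 0.001, 0, 0.02, 0],
  [0, 0.001, 0, 0.022, 0],
  [0, 0.001, 0, 0.0235, 0],
  [0, 0.001, 0, 0.0245, 0],
])

```text
time_s: 3.92
tcp_pos: [0.5303, -0.1866, 0.0566]
eef_rot: [-180.0, 0.1, -167.6]
contact_force: [-0.5, -0.4, -0.4]
gripper_width: 0.0001
```

step_arm([
  [0, 0, 0, 0.0005, 0],
  [0, 0, 0, 0.001, 0],
])

```text
time_s: 4.18
tcp_pos: [0.5304, -0.1866, 0.0561]
eef_rot: [-180.0, 0.0, -167.6]
contact_force: [-3.1, 1.1, 10.4]
gripper_width: 0.0004
```

step_arm([
  [0, 0, 0, 0.0005, 0],
  [0, 0, 0, 0.001, 0],
])

```text
time_s: 4.42
tcp_pos: [0.5304, -0.1866, 0.0558]
eef_rot: [-180.0, 0.0, -167.5]
contact_force: [-5.3, 0.9, 16.8]
gripper_width: 0.0008
```

step_arm([
  [0, 0, 0, 0.0005, 0],
  [0, 0, 0, 0.001, 0],
])

```text
time_s: 4.68
tcp_pos: [0.5304, -0.1866, 0.0554]
eef_rot: [-179.9, 0.1, -167.5]
contact_force: [-7.0, 2.8, 23.0]
gripper_width: 0.0002
```

Near right is sound: it moved about 1 mm at 23 N. Next is near left.

step_arm([
  [0, 0, 0, -0.015, 0],
  [0, 0, 0, -0.025, 0],
  [0, -0.001, 0.06, -0.025, 0],
  [0, -0.001, 0.12, -0.025, 0],
  [0, -0.001, 0.12, -0.018, 0],
])

```text
time_s: 5.3
tcp_pos: [0.5053, -0.0658, 0.072]
eef_rot: [180.0, 0.1, -167.3]
contact_force: [1.4, -0.1, 1.1]
gripper_width: 0.0002
```

```bash
python3 go.py
```

```text
t 5.3 tcp [ 0.5053 -0.0658  0.072 ] rot [ 1.7999e+02  1.0000e-01 -1.6731e+02] F [ 1.4 -0.1  1.1] plate xy [-55.6  61.6]
NR dx 0.0000 dy -0.1216
NL dx -0.0006 dy -0.0016
FL dx -0.1106 dy -0.0021
FR dx -0.1100 dy -0.1221
tNR dx 0.0004 dy -0.1836
tNL dx -0.0009 dy 0.0604
tFL dx -0.1109 dy 0.0599
tFR dx -0.1096 dy -0.1841
roll 0.005
```

step_arm([
  [0, 0, 0, 0.01, 0],
  [0, 0, 0, 0.013, 0],
  [0, 0, 0, 0.0145, 0],
  [0, 0, 0, 0.0155, 0],
  [0, 0, 0, 0.016, 0],
])

```text
time_s: 5.92
tcp_pos: [0.5051, -0.07, 0.0559]
eef_rot: [-180.0, -0.0, -167.6]
contact_force: [-5.2, 1.5, 15.6]
gripper_width: 0.0006
```

step_arm([
  [0, 0, 0, 0.0005, 0],
  [0, 0, 0, 0.001, 0],
  [0, 0, 0, 0.0015, 0],
])

```text
time_s: 6.3
tcp_pos: [0.5051, -0.07, 0.0554]
eef_rot: [-180.0, -0.0, -167.6]
contact_force: [-10.6, 2.4, 27.8]
gripper_width: 0.0003
```

Near left is sound too: 0.0554 at 28 N. Next is far left.

step_arm([
  [0, 0, 0, -0.015, 0],
  [0, 0, 0, -0.025, 0],
  [0, -0.056, 0.002, -0.025, 0],
  [0, -0.112, 0.002, -0.025, 0],
  [0, -0.112, 0.002, -0.018, 0],
])

```text
time_s: 6.92
tcp_pos: [0.6183, -0.0423, 0.0716]
eef_rot: [-180.0, 0.2, -167.6]
contact_force: [-1.5, -0.7, -0.4]
gripper_width: 0.001
```

step_arm([
  [0, 0, 0, 0.008, 0],
  [0, 0, 0, 0.012, 0],
  [0, 0, 0, 0.0135, 0],
  [0, 0, 0, 0.0145, 0],
  [0, 0, 0, 0.0155, 0],
])

```text
time_s: 7.55
tcp_pos: [0.6143, -0.0429, 0.0565]
eef_rot: [180.0, 0.0, -167.6]
contact_force: [0.0, -0.0, 0.3]
gripper_width: 0.0006
```

```bash
python3 go.py
```

```text
t 7.55 tcp [ 0.6143 -0.0429  0.0565] rot [ 1.8000e+02  4.0000e-02 -1.6758e+02] F [ 0.  -0.   0.3] plate xy [55.8 60.5]
NR dx 0.1109 dy -0.1205
NL dx 0.1108 dy -0.0005
FL dx 0.0008 dy -0.0005
FR dx 0.0009 dy -0.1205
tNR dx 0.1109 dy -0.1825
tNL dx 0.1108 dy 0.0615
tFL dx 0.0008 dy 0.0615
tFR dx 0.0009 dy -0.1825
roll 0.0004
```

step_arm([
  [0, 0, 0, 0.0005, 0],
  [0, 0, 0, 0.001, 0],
  [0, 0, 0, 0.0015, 0],
  [0, 0, 0, 0.002, 0],
])

```text
time_s: 8.05
tcp_pos: [0.6144, -0.0428, 0.0552]
eef_rot: [-180.0, 0.0, -167.6]
contact_force: [-2.4, 1.5, 8.8]
gripper_width: 0.0003
```

step_arm([
  [0, 0, 0, 0.0005, 0],
  [0, 0, 0, 0.001, 0],
  [0, 0, 0, 0.0013, 0],
])

```text
time_s: 8.43
tcp_pos: [0.6145, -0.0428, 0.0539]
eef_rot: [-180.0, 0.1, -167.6]
contact_force: [-3.4, 1.1, 8.6]
gripper_width: 0.0007
```

This one is giving way: the force holds at about 8.6 N while z drops. I'll follow it to the bottom.

step_arm([
  [0, 0, 0, 0.001, 0],
  [0, 0, 0, 0.0015, 0],
  [0, 0, 0, 0.002, 0],
])

```text
time_s: 8.8
tcp_pos: [0.6146, -0.0427, 0.0525]
eef_rot: [-180.0, 0.1, -167.5]
contact_force: [-5.7, 2.3, 17.3]
gripper_width: 0.0003
```

step_arm([
  [0, 0, 0, 0.0007, 0],
  [0, 0, 0, 0.0014, 0],
  [0, 0, 0, 0.002, 0],
])

```text
time_s: 9.18
tcp_pos: [0.6147, -0.0427, 0.0517]
eef_rot: [-180.0, 0.1, -167.5]
contact_force: [-8.5, 2.6, 24.9]
gripper_width: 0.0007
```

Far left is the slack corner: it went down 4.6 mm and bottomed out at 25 N. I'll lift off and go over its tail.

step_arm([
  [0, 0, 0, -0.015, 0],
  [0, 0, 0, -0.03, 0],
  [0, 0.001, 0.03, -0.03, 0],
  [0, 0.001, 0.0635, -0.03, 0],
  [0, 0.001, 0.0635, -0.028, 0],
])

```text
time_s: 9.8
tcp_pos: [0.5998, 0.0206, 0.0776]
eef_rot: [180.0, 0.1, -167.4]
contact_force: [0.4, -0.1, 0.4]
gripper_width: 0.0006
```

```bash
python3 go.py
python3 - <<'E'
from plant import capture; import cv2
cv2.imwrite("pics/s2.png",cv2.resize(capture("scene")["image"][150:350,100:400,::-1],None,fx=2.6,fy=2.6))
E
python3 go.py
```

```text
t 9.8 tcp [0.5998 0.0206 0.0776] rot [ 1.7999e+02  7.0000e-02 -1.6745e+02] F [ 0.4 -0.1  0.4] plate xy [ 55.3 125.7]
NR dx 0.1108 dy -0.1854
NL dx 0.1104 dy -0.0654
FL dx 0.0004 dy -0.0657
FR dx 0.0008 dy -0.1857
tNR dx 0.1109 dy -0.2474
tNL dx 0.1103 dy -0.0034
tFL dx 0.0003 dy -0.0037
tFR dx 0.0009 dy -0.2477
roll 0.0026
t 9.85 tcp [0.5997 0.0197 0.0771] rot [ 1.8000e+02  3.0000e-02 -1.6748e+02] F [-0.1 -0.2 -0.2] plate xy [ 55.  124.8]
NR dx 0.1103 dy -0.1846
NL dx 0.1101 dy -0.0646
FL dx 0.0001 dy -0.0648
FR dx 0.0004 dy -0.1848
tNR dx 0.1105 dy -0.2466
tNL dx 0.1100 dy -0.0026
tFL dx -0.0000 dy -0.0028
tFR dx 0.0005 dy -0.2468
roll 0.0021
```

View pics/s2.png

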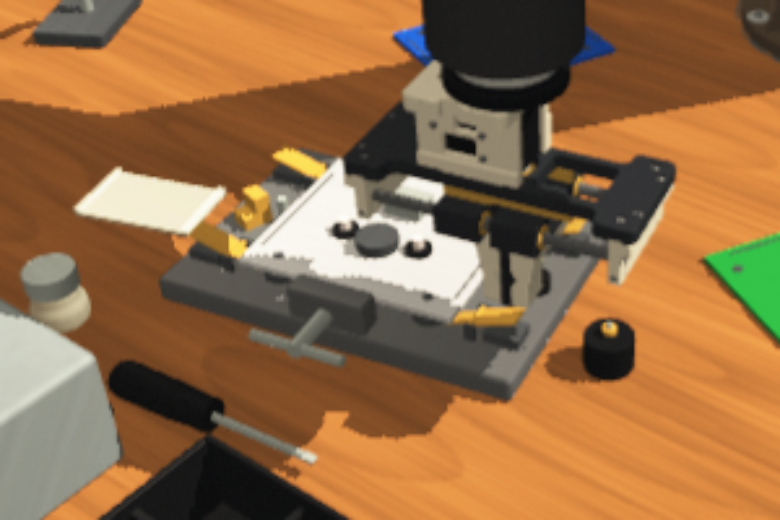

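The closed fingers at (510,275) are over the far left tail at (490,315), with the motor and roller clear. I'll press.

step_arm([
  [0, 0, -0.001, 0.007, 0],
  [0, 0, -0.001, 0.014, 0],
  [0, 0, -0.001, 0.017, 0],
  [0, 0, -0.001, 0.02, 0],
  [0, 0, -0.001, 0.022, 0],
])

```text
time_s: 10.48
tcp_pos: [0.5999, 0.0183, 0.0548]
eef_rot: [180.0, 0.0, -167.6]
contact_force: [-1.6, 3.3, 5.6]
gripper_width: 0.0006
```

step_arm([
  [0, 0, 0, 0.0015, 0],
  [0, 0, 0, 0.003, 0],
  [0, 0, 0, 0.0045, 0],
  [0, 0, 0, 0.0055, 0],
])

```text
time_s: 10.98
tcp_pos: [0.6003, 0.018, 0.0506]
eef_rot: [-180.0, 0.1, -167.5]
contact_force: [-7.5, 5.7, 21.9]
gripper_width: 0.0005
```

step_arm([
  [0, 0, 0, 0.0007, 0],
  [0, 0, 0, 0.0014, 0],
  [0, 0, 0, 0.0014, 0],
])

```text
time_s: 11.35
tcp_pos: [0.6003, 0.018, 0.0505]
eef_rot: [-180.0, 0.1, -167.5]
contact_force: [-10.5, 4.1, 26.4]
gripper_width: 0.0006
```

It bottomed out: the tip is at 31.5 mm and the force is rising. I'll lift straight up, retreat and look.

step_arm([
  [0, 0, 0, -0.03, 0],
  [0, 0, 0, -0.08, 0],
  [0, 0, 0, -0.14, 0],
  [0, 0.03, 0.03, -0.18, 0],
  [0, 0.06, 0.06, -0.18, 0],
])

```text
time_s: 11.98
tcp_pos: [0.5292, 0.0637, 0.2308]
eef_rot: [180.0, 0.3, -167.7]
contact_force: [0.8, 0.8, -0.3]
gripper_width: 0.0008
```

step_arm([
  [0, 0.04, 0.04, 0, 0],
  [0, 0.08, 0.08, 0, 0],
  [0, 0.12, 0.12, 0, 0],
  [0, 0.14, 0.16, 0, 0],
  [0, 0.14, 0.16, 0, 0],
])

```text
time_s: 12.6
tcp_pos: [0.3558, 0.191, 0.228]
eef_rot: [180.0, 0.0, -167.3]
contact_force: [0.7, -0.0, 0.6]
gripper_width: 0.0005
```

Run:
```python
from h import *; from plant import capture,r
th=np.radians(12.4); c0=np.array([.5728,-.114]); R=np.array([[np.cos(th),-np.sin(th)],[np.sin(th),np.cos(th)]])
for n,b in (("scene",(150,350,100,400)),("top",(110,310,270,540))):
    c=capture(n); cv2.imwrite(f"pics/f_{n}.png",cv2.resize(c["image"][b[0]:b[1],b[2]:b[3],::-1],None,fx=2.6,fy=2.6))
    W,u,v=world(c,np.ones((480,640),bool)); d=(W[:,:2]-c0)@R*1e3
    for nm,x,y in [("NR",-55,-60),("NL",-55,60),("FL",55,60),("FR",55,-60),("tNR",-55,-121),("tNL",-55,121),("tFL",55,121),("tFR",55,-121)]:
        m=np.hypot(d[:,0]-x,d[:,1]-y)<6; print(n,nm,m.sum(),(np.median(W[m,2])*1e3).round(1))
    col=c["image"][v,u].astype(int)
    m=(abs(W[:,2]-.036)<.006)&(abs(d[:,0])<80)&(abs(d[:,1])<95)&(col.min(1)>120)&(np.ptp(col,axis=1)<40)
    print(cv2.minAreaRect((W[m,:2]*1000).astype(np.float32)))
s=r.get_state(); print(s["time_s"],s["contact_force"])
```

```text
scene NR 13 36.7
scene NL 15 37.0
scene FL 24 37.4
scene FR 23 37.1
scene tNR 23 38.2
scene tNL 32 29.7
scene tFL 27 31.7
scene tFR 26 38.4
((575.1786499023438, -108.55517578125), (143.988525390625, 180.28543090820312), 12.090304374694824)
top NR 28 37.2
top NL 30 37.4
top FL 29 38.3
top FR 30 37.7
top tNR 32 40.4
top tNL 29 40.7
top tFL 31 31.7
top tFR 34 39.5
((572.9650268554688, -112.89146423339844), (139.8032989501953, 187.2427520751953), 12.680970191955566)
12.7 [ 0.46971126 -0.71188554 -0.1935931 ]
```

View pics/f_scene.png

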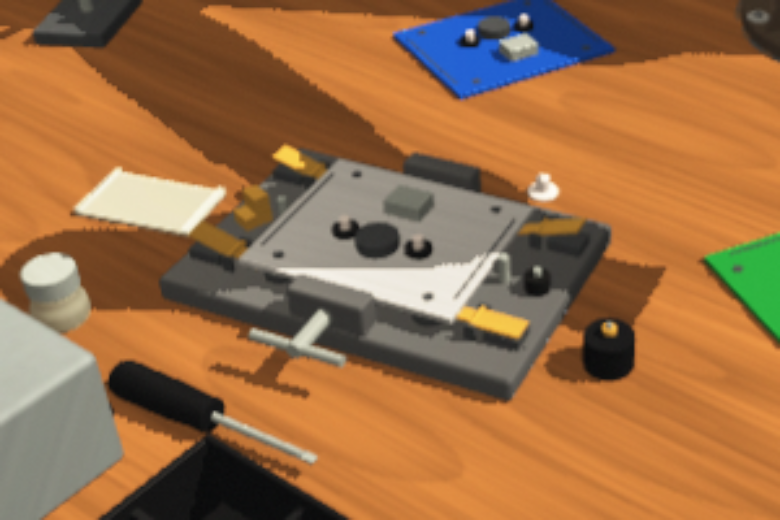

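View pics/f_top.png

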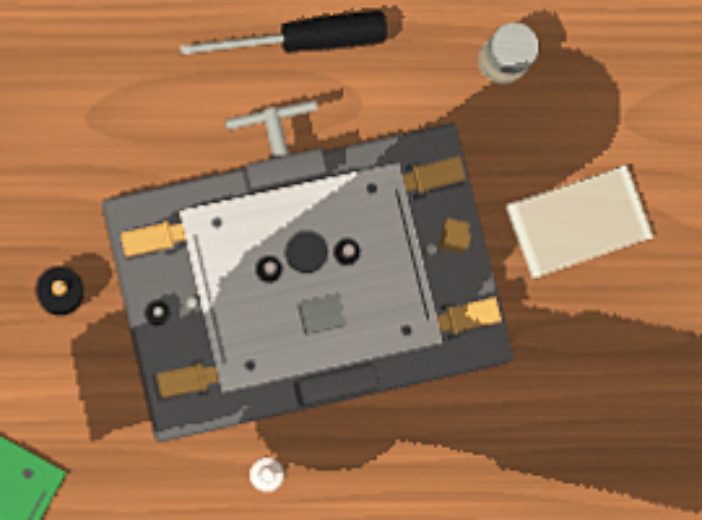

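The far left tail now lies flat at about 31 mm. The other three stand at about 40 mm, and everything else is where it was. The odd 29.7 mm for near left in the scene view is probably an oblique or edge reading, since the top view gives 40.7 mm and the picture shows that tail standing. Handing in.

```bash
python3 -c "
from plant import workorder
print(workorder.close_job())"
```

```text
the job is handed in; nothing more can be done
None
```

The slack corner is the far left one. I pressed its shim tail flat and handed the job in at about 12.7 s; no verdict was given.

- **Corner presses:** Near right and near left held, yielding about 1 mm or less at 23 N and 28 N. Far left gave way at about 8.6 N, sank about 4.6 mm and bottomed out at 25 N. I did not press far right, because the slack corner had already been found.
- **Tail press:** I pressed the far left tail until it stopped, with the fingertips at about 31.5 mm and 26 N. The depth images then put it at about 31.7 mm, and all the corners read 37–38 mm, so the plate is level.
- **Other shims:** From above, the other three tails read 39.5–40.7 mm, so they are still standing.
- **Plate and loose parts:** From above, the plate's position and angle match the first measurement to within about 2 mm. I saw no bystander moved in the pictures.
- **Checks that disagreed:** The scene camera gave 29.7 mm for the near left tail, against 40.7 mm from above. Its picture shows that tail standing, so I took this as a bad reading at a shallow angle. The scene camera's plate outline was also about 5 mm off, probably because the arm's shadow covered much of the plate.

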